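# Drive a stuck high-pressure seat out of a regulator first stage

## Robot

A 6-joint arm with a two-finger parallel gripper is mounted at the origin on the work surface. World frame = base frame: x ahead of the robot, y to its left, z up, the work surface at z = 0. Lengths are in m, angles in rad, forces in N, time in s.
With the tool pointing down it reaches from about 0.375 to 0.975 m from the base axis. Payload 3.8 kg.
Tool frame: the origin (TCP) lies at the very end of the fingers, on their centre line; the grasp point (between the pads) lies 19 mm behind it; z points along the fingers, y is the line along which they close (so a half turn about z gives the same grasp; the last joint's range is limited). The gripper opens to 85 mm and grips with 20 to 120 N. Pads are 22 mm wide; open, the fingers measure 114 mm over their backs; the gripper's body (76 mm by 85 mm) begins 54 mm behind the grasp point. The pads swing forward as they close: fully open they stand 13 mm farther back than shut.
Start: joints at [1.087, 0.264, 1.604, -0, 1.274, -0.037], TCP at [0.292, 0.609, 0.231] pointing down, gripper open.
Joint ranges: [-2.63, 2.63], [-0.94, 2.18], [0.31, 2.57], [-1.31, 4.45], [0, 2.66], [-2.55, 2.55]. Speed limits (rad/s): [2.57, 2.57, 3.14, 3.14, 3.14, 3.14].

## Interface

Orientations are given as [roll, pitch, yaw] about the fixed x, y, z axes, in that order (R = Rz(yaw) Ry(pitch) Rx(roll)).
In Python, from workcell import env gives the robot as it stands.
- The arm moves only by the tool send_rows, never from a script. Its argument "plan" is a list of rows, each a list of 7 numbers: the opening, from 0 (shut) to 1 (fully open), then the shift along the world's x, y, z in cm, then the turn, a rotation vector about the world's x, y, z in rad. A call has 1 to 8 rows; each row is the pose to reach, as a shift and turn from the pose commanded when the call began; what a row does not reach only later rows make up. A row lasts 1/10 s, in which the tool goes at most 50 mm and 8.59 degrees, less where a joint would pass 70% of its speed; a pose out of reach is approached as far as the arm can. A call with a gripper value outside its range is refused whole. The fingers move at their own pace and stop on an object; the grip force is fixed at half the most. Time passes only in rows, so rows that repeat a pose let the fingers close. It gives the time, the measured TCP pose, the force, the opening and the grip force at its end, in the units of the state.
- env.state(): the state, without advancing time (a new reading comes with each control period).
- env.grab_frame(name): name is "scene" or "top" or "wrist"; returns the picture (384x512x3 uint8, red, green, blue); there is no depth.
- env.camera_info(name): a dict with "fx", "fy", "cx", "cy" (pixels), "origin" and "rotation" of the camera in the world; the wrist camera has in their place "mount" (4x4, takes a point from camera to tool coordinates, whose origin is the TCP and whose axes are the flange's). Camera axes: x right, y up, looking along -z (the intrinsics and any distortion apply to the point x, -y, -z); pixel columns grow to the right and rows downward; lengths in m; the calibration is good to about 2 mm. The wrist camera is an equidistant fisheye: a pixel r from the principal point sees the ray r / f radians off the axis. A picture is of the moment at which its call begins: read the wrist's pose just before it. camera_info takes no time and is no camera call.
- env.sign_off(): hands the job in; it is judged then, once.
Trained networks look in the newest picture that a camera, given by its name, has taken for a name from the list of things; names that differ only in an ending like _2 or _b are one class to them, and where a whole thing is asked for, a point or a joint stands for the part that bears it (a point fixed in the world has none). Each returns a list of dicts, best first, with "score" (0 to 1); they miss things now and then, are a little off and sometimes report something else, mostly with a low value. They report only what shows in the picture. A call takes as long as a camera call.
- env.cut_out(camera, query): "mask" (384x512 bool, what is visible of it) and "box" ([left, top, width, height] in pixels, round what is visible of it).
The state is a dict: "t": time; "qpos": joint angles; "qd": joint speeds; "effort": joint torques, N m; "tcp_pos": TCP position; "eef_rot": TCP orientation; "wrist_force": force on the tool from outside, world axes, zero at the start; "wrist_torque": the same for the moment, N m; "grip_width": opening from 0.0 (shut) to 1.0 (fully open); "grip_force": force on a finger pad.
Only numpy, scipy, OpenCV 4.12 (cv2) and the standard library are available. Lean on these libraries where they do the work, as an engineer would, in place of code of your own. Each camera call takes 0.05 s, during which the arm holds its last target. There are 200 camera calls.

## Task

A brass seat is stuck in the bottom of the chrome first-stage body on the service stand: take the blue-handled ejector from the tool block, feel it into the body's bore and press down slowly and evenly, never ramming or forcing it, until the seat drops into the dish and the ejector's collar rests firmly on the body's rim. Then draw the ejector out, put it back fully home in its hole in the tool block and let go, leaving the other parts where they lie.

Things in the scene. Friction and masses are not known exactly. Their poses are not given: they have to be found in the camera images.
- ejector_handle (a point): the ejector, loose, 90 g, upright in the tool block. From below: white stem 10 mm thick, 56 mm long, ball nose; metal collar 38 mm across, 6 mm thick; ribbed blue handle 14 mm thick, 56 mm long. This point: on the axis, mid-handle, 34 mm above the collar's underside; z: nose to handle. Pushing the seat takes 4 to 16 N at 10 mm/s, more if faster, for 11 to 12 mm, then it drops. It bears 25 N.
- block_hole (a point): mouth centre of the ejector's hole, on top of the fixed grey tool block (60 x 140 x 70 mm high). The hole is 13 mm wide, 60 mm deep, straight down, 2 mm chamfer. With the ejector home its collar lies on the block and its handle point is 34 mm above this point. y runs along the block; short fixed tools (14 mm thick, 26 mm high) stand 50 mm either side of the hole along y, so grip across x.
- service_stand: fixed steel stand, base 100 x 124 mm, origin at its underside's centre, z up; a dish lies open under its bridge. Over the bridge two hand-set jaws hold the chrome first-stage body (44 mm wide, 56 mm tall): its upright axis is anywhere within 5 mm of the stand's centre in x and in y, its top rim 108 to 118 mm above the cart. Jaws and screws are at its y sides, at least 35 mm below its rim.
- dish (a point): centre of the dish's floor (60 mm wide, 12 mm up), on the stand's centre line. In the first-stage body above, from the top: rim 7 mm wide; chamber 30 mm wide, flat floor 10 mm down; bore 12 mm wide, 30 mm long; open pocket holding the stuck brass seat (16 mm wide, 14 mm long), its top 40 mm below the rim, so the nose meets it with the collar 16 mm above the rim. The body bears at most 25 N.
- swivel: bystander: bronze swivel elbow, about 35 x 22 x 22 mm, origin under its middle
- exhaust_seat: bystander: black plastic exhaust valve seat, a ring 34 mm across and 9 mm high, origin at its underside
- adjusting_knob: bystander: chrome adjusting knob, 25 mm across and 26 mm high, origin at its underside
- grease_jar: bystander: small clear jar with a white cap, 48 mm across and 45 mm high, origin at its underside

How it is judged:
By the outcome, as a careful person would: the job done as asked, in the order asked, and still so for the second after the job is handed in, with the robot touching nothing.
It also fails if it takes over 72 s, if anything falls off the work surface, if the arm or the gripper's body presses on something with over 40 N, if the wrist force passes 120 N, or if a joint passes its speed limit or range.

## Working session

There is one attempt and no reset: what is moved stays moved. The work goes in short steps, Python scripts to look and compute and a tool call to move; the robot and the scene stay as the last step left them, time stands still between calls to the robot, and variables do not carry over. Pictures are saved under pics/ and viewed, at most 12 in all, crops included, and the job is handed in when it is done.

Besides the shell and the picture viewer there is one more tool, called after "Call:" by a JSON object that holds its "name" and its "arguments", one argument or row to a line. send_rows: Moves the arm, as the interface text tells. Its arguments: {"type":"object","properties":{"plan":{"type":"array","items":{"type":"array","items":{"type":"number"}}}},"required":["plan"]}

```bash
mkdir -p pics; ls; cat > h.py <<'E'
import numpy as np, cv2
from workcell import env
def save(cam,name):
    im=env.grab_frame(cam); cv2.imwrite(f'pics/{name}.png',im[:,:,::-1]); return im
def ray(cam,u,v):
    c=env.camera_info(cam); d=np.array([(u-c['cx'])/c['fx'],-(v-c['cy'])/c['fy'],-1.0])
    R=np.array(c['rotation']); return np.array(c['origin']),R@d
def at_z(cam,u,v,z):
    o,d=ray(cam,u,v); return o+d*(z-o[2])/d[2]
def proj(cam,p):
    c=env.camera_info(cam); q=np.array(c['rotation']).T@(np.array(p)-np.array(c['origin']))
    return c['cx']+c['fx']*q[0]/-q[2], c['cy']-c['fy']*q[1]/-q[2]
E
python3 - <<'E'
from h import *
a=save('scene','s1'); b=save('top','t1')
cv2.imwrite('pics/st1.png',cv2.resize(np.vstack([a,b])[:,:,::-1],(512,768)) if 0 else np.hstack([a,b])[:,:,::-1])
for c in ('scene','top'):
    i=env.camera_info(c); print(c,i)
    for q in ('ejector_handle','service_stand','dish','swivel','exhaust_seat','adjusting_knob','grease_jar'):
        print(q,[(round(r['score'],2),r['box']) for r in env.cut_out(c,q)[:2]])
print(env.state())
E
```

```text
pics
scene {'fx': 450.98719704064183, 'fy': 450.98719704064183, 'cx': 259.9900416250853, 'cy': 190.33172196650602, 'origin': array([0.92623392, 0.3320749 , 0.83756494]), 'rotation': array([ 0.61076281, -0.00775519,  2.5194858 ])}
ejector_handle [(0.65, [265.1, 123.9, 15.4, 23.1])]
service_stand [(0.9, [345.8, 231.2, 77.0, 81.2])]
dish [(0.86, [345.6, 226.2, 76.9, 84.5])]
swivel [(0.51, [237.2, 260.2, 18.6, 9.5])]
exhaust_seat [(0.75, [284.3, 339.2, 23.0, 20.7])]
adjusting_knob []
grease_jar [(0.58, [150.2, 146.2, 24.5, 28.8])]
top {'fx': 399.21278593331465, 'fy': 399.21278593331465, 'cx': 260.47824550379954, 'cy': 191.151569586778, 'origin': array([ 0.46585585, -0.07891958,  1.0145429 ]), 'rotation': array([ 0.15166409,  0.03502017, -1.56669438])}
ejector_handle [(0.48, [316.1, 226.9, 9.0, 17.1])]
service_stand [(0.89, [141.8, 219.5, 61.2, 45.1]), (0.5, [313.0, 223.3, 13.0, 21.4])]
dish [(0.69, [142.1, 220.5, 61.4, 39.0])]
swivel [(0.66, [238.1, 151.9, 11.8, 7.8])]
exhaust_seat [(0.46, [169.4, 145.5, 4.9, 6.5])]
adjusting_knob [(0.65, [298.1, 137.9, 13.0, 12.5]), (0.65, [140.5, 221.9, 61.6, 42.4])]
grease_jar [(0.85, [359.3, 140.7, 21.6, 20.3])]
{'t': 0.8, 'qpos': array([ 1.08711441e+00,  2.63845061e-01,  1.60399226e+00, -9.46749242e-06,
        1.27368469e+00, -3.68707977e-02]), 'qd': array([ 7.18979865e-06, -5.36326498e-04, -2.00836163e-05, -6.39637965e-06,
       -1.59557672e-03,  1.17914363e-03]), 'effort': array([ 8.52091071e-04, -5.14984810e+01, -3.67693198e+01,  7.68576933e-05,
        7.61053561e-04,  8.49959633e-06]), 'tcp_pos': array([0.29165116, 0.60874586, 0.23132096]), 'eef_rot': array([3.14152239e+00, 1.16507767e-05, 2.69478430e+00]), 'wrist_force': array([ 0.67023169,  0.04544295, -0.63970628]), 'wrist_torque': array([-0.00290558,  0.00816379, -0.00993908]), 'grip_force': 0.0, 'grip_width': 0.9956869201976656}
```

View pics/s1.png

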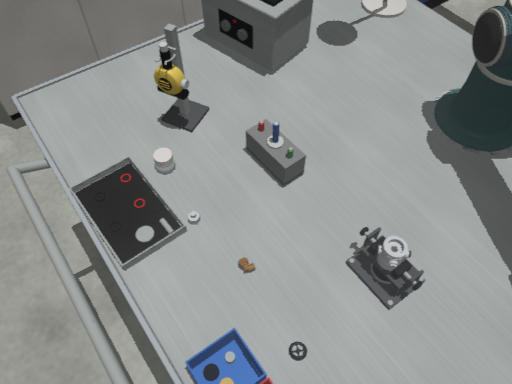

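View pics/t1.png

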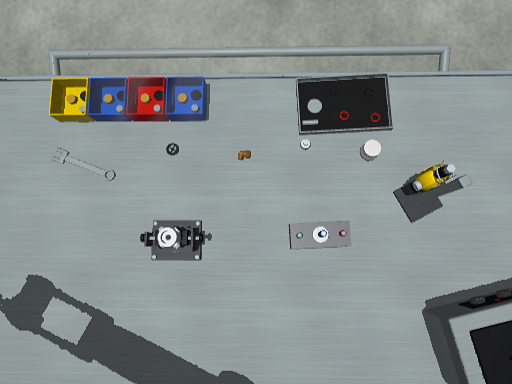

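The scene view shows the ejector standing in the block near (275,131) and the body in its stand near (393,248). In the top view the collar is at about (321,234) and the body rim at about (168,237).

```bash
python3 - <<'E'
s=open('h.py').read()
s=s.replace("R=np.array(c['rotation']);","R=rot(c['rotation']);").replace("np.array(c['rotation']).T","rot(c['rotation']).T")
s=s.replace("from workcell import env","from workcell import env\nfrom scipy.spatial.transform import Rotation as Ro\nrot=lambda e:Ro.from_euler('xyz',e).as_matrix()")
open('h.py','w').write(s)
from h import *
a=cv2.imread('pics/s1.png');b=cv2.imread('pics/t1.png')
def crop(im,u,v,w=40,h=30): return cv2.resize(im[v-h:v+h,u-w:u+w],(400,300),interpolation=cv2.INTER_CUBIC)
cv2.imwrite('pics/c1.png',np.vstack([np.hstack([crop(a,275,145),crop(b,320,235)]),np.hstack([crop(a,390,255),crop(b,175,240)])]))
print('collar',at_z('top',321,234.5,.076),'rim',at_z('top',168.5,237.5,.113), 'scene', at_z('scene',275,141.5,.076),at_z('scene',396,244,.113))
E
```

```text
collar [ 0.50696449 -0.18688712  0.076     ] rim [0.49769814 0.16118663 0.113     ] scene [ 0.50591194 -0.1864643   0.076     ] [0.49394788 0.16255714 0.113     ]
```

View pics/c1.png

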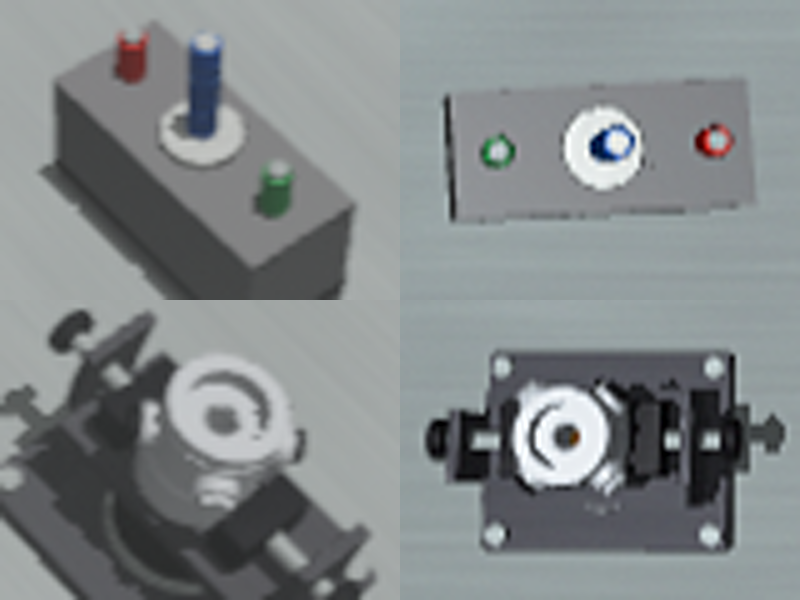

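The crops are 5x. They show the collar centre at scene (275.4,141.4) and top (320.6,234.6), the rim at scene (395.6,244.2) and top (167.4,237.4), and the block yawed by about 3°.

```bash
python3 - <<'E'
from h import *
def tri(a,b):
    o1,d1=ray('scene',*a);o2,d2=ray('top',*b);d1/=np.linalg.norm(d1);d2/=np.linalg.norm(d2)
    st=np.linalg.lstsq(np.c_[d1,-d2],o2-o1,rcond=None)[0]
    p,q=o1+st[0]*d1,o2+st[1]*d2; return (p+q)/2,np.linalg.norm(p-q)
print('collar',tri((275.0,141.),(320.2,234.2)),at_z('top',320.2,234.2,.076),at_z('scene',275,141,.076))
print('rim',tri((395.2,243.8),(167.0,237.)),[ (at_z('top',167.,237.,z)+0,at_z('scene',395.2,243.8,z)) for z in (.108,.113,.118)])
g=at_z('top',279.6+19.6,234.9+.1,.096); r=at_z('top',279.6+63.2,204.6+28.2,.096)
print(g,r,np.linalg.norm(g-r),(g+r)/2,'yaw',np.degrees(np.arctan2(-(g-r)[0],(g-r)[1])))
for c in ((486,369),(714,367),(494,536),(711,536)): # stand corner screws
    print(at_z('top',135+(c[0]-400)/5-.4,210+(c[1]-300)/5-.4,.01))
print(Ro.from_euler('xyz',env.state()['eef_rot']).as_matrix())
E
```

```text
collar (array([ 0.50748058, -0.18456612,  0.08047202]), np.float64(7.162146911004323e-05)) [ 0.50765502 -0.18504558  0.076     ] [ 0.50502954 -0.1876465   0.076     ]
rim (array([0.49859513, 0.1629291 , 0.11933479]), np.float64(4.200384567755435e-05)) [(array([0.49899674, 0.16600868, 0.108     ]), array([0.49186177, 0.16024428, 0.108     ])), (array([0.49881395, 0.16465779, 0.113     ]), array([0.4948387, 0.1614219, 0.113    ])), (array([0.49863117, 0.1633069 , 0.118     ]), array([0.49781562, 0.16259953, 0.118     ]))]
[ 0.5048249  -0.13503015  0.096     ] [ 0.5100664  -0.23404675  0.096     ] 0.0991552419062729 [ 0.50744565 -0.18453845  0.096     ] yaw 3.030157741192971
[0.53681233 0.2328057  0.01      ]
[0.53801133 0.11628331 0.01      ]
[0.45312204 0.22493067 0.01      ]
[0.45361467 0.11541821 0.01      ]
[[-9.01830770e-01  4.32089412e-01  4.08658974e-05]
 [ 4.32089414e-01  9.01830769e-01  5.83290085e-05]
 [-1.16507767e-05  7.02606164e-05 -9.99999997e-01]]
```

Call:
{"name": "send_rows", "arguments": {
  "plan": [
    [1,2,-4.4,0.2,0,0,-0.134],
    [1,4,-8.8,0.4,0,0,-0.268],
    [1,6,-13.2,0.6,0,0,-0.402],
    [1,8,-17.6,0.8,0,0,-0.536],
    [1,10,-22,1,0,0,-0.67],
    [1,12,-26.4,1.2,0,0,-0.804],
    [1,14,-30.8,1.4,0,0,-0.938],
    [1,16,-35.2,1.6,0,0,-1.072]
  ]
}}

```text
t: 1.6
tcp_pos: [0.4522, 0.255, 0.2477]
eef_rot: [3.141, -0.0, 1.618]
wrist_force: [1.2, 0.2, -0.1]
grip_width: 0.999
grip_force: 0.0
```

Call:
{"name": "send_rows", "arguments": {
  "plan": [
    [1,2.3,-4.6,0.2,0,0,0],
    [1,4.6,-9.4,0.3,0,0,0],
    [1,4.6,-9.4,0.3,0,0,0],
    [1,4.6,-9.4,0.3,0,0,0]
  ]
}}

```text
t: 2.0
tcp_pos: [0.4982, 0.1614, 0.2505]
eef_rot: [3.141, -0.0, 1.619]
wrist_force: [-0.3, 0.8, 0.3]
grip_width: 1.0
grip_force: 0.0
```

```bash
cat >> h.py <<'E'
def wpose():
    s=env.state(); return np.array(s['tcp_pos']),rot(s['eef_rot'])
def wray(u,v,P):
    c=env.camera_info('wrist'); M=np.array(c['mount']); x,y=u-c['cx'],v-c['cy']; r=np.hypot(x,y); th=r/c['fx']
    d=np.array([np.sin(th)*x/max(r,1e-9),-np.sin(th)*y/max(r,1e-9),-np.cos(th)])
    p,R=P; return p+R@M[:3,3], R@M[:3,:3]@d
def wat_z(u,v,P,z):
    o,d=wray(u,v,P); return o+d*(z-o[2])/d[2]
def wproj(pt,P):
    c=env.camera_info('wrist'); M=np.array(c['mount']); p,R=P
    q=M[:3,:3].T@(R.T@(np.array(pt)-p)-M[:3,3]); r=np.hypot(q[0],q[1]); th=np.arctan2(r,-q[2])
    return c['cx']+c['fx']*th*q[0]/r, c['cy']-c['fx']*th*q[1]/r
E
python3 - <<'E'
from h import *
P=wpose(); save('wrist','w1'); np.savez('P1.npz',p=P[0],R=P[1])
print(env.state()['t'],P,env.camera_info('wrist')); print(wproj((.4965,.1625,.114),P))
E
```

```text
2.05 (array([0.49819729, 0.16144604, 0.2504712 ]), array([[-4.84089754e-02,  9.98827581e-01,  1.86851862e-04],
       [ 9.98827527e-01,  4.84089004e-02,  3.86903626e-04],
       [ 3.77404719e-04,  2.05362392e-04, -9.99999908e-01]])) {'fx': 297.3186396354542, 'fy': 297.3186396354542, 'cx': 258.873157196752, 'cy': 193.5662972333903, 'mount': array([[-3.74012226e-04,  9.59500097e-01,  2.81708047e-01,
         7.06529270e-02],
       [ 9.99999829e-01,  4.85494893e-04, -3.25941116e-04,
        -7.14319642e-04],
       [-4.49508350e-04,  2.81707877e-01, -9.59500115e-01,
        -1.42822902e-01],
       [ 0.00000000e+00,  0.00000000e+00,  0.00000000e+00,
         1.00000000e+00]])}
(np.float64(257.78046571995276), np.float64(181.24263589466813))
```

View pics/w1.png

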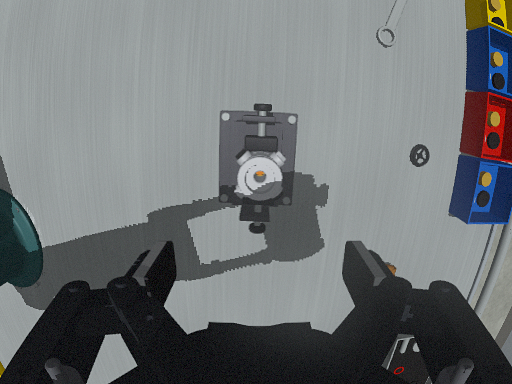

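The wrist view shows the body upright below the camera, with its rim at about (260,176) and the bore at about (260,174). Next is the block.

Call:
{"name": "send_rows", "arguments": {
  "plan": [
    [1,0.1,-4.4,0,0,0,0],
    [1,0.2,-8.8,-0.5,0,0,0],
    [1,0.3,-13.2,-1,0,0,0],
    [1,0.4,-17.6,-2,0,0,0],
    [1,0.6,-22,-3,0,0,0],
    [1,0.7,-26.4,-4,0,0,0],
    [1,0.8,-30.8,-5,0,0,0],
    [1,0.8,-34.8,-6,0,0,0]
  ]
}}

```text
t: 2.85
tcp_pos: [0.5062, -0.1851, 0.19]
eef_rot: [3.141, -0.0, 1.625]
wrist_force: [1.1, -0.2, -0.1]
grip_width: 1.001
grip_force: 0.0
```

Call:
{"name": "send_rows", "arguments": {
  "plan": [
    [1,0,0,0,0,0,0],
    [1,0,0,0,0,0,0]
  ]
}}

```text
t: 3.05
tcp_pos: [0.5057, -0.1841, 0.1897]
eef_rot: [-3.141, -0.001, 1.623]
wrist_force: [0.2, 0.7, 0.2]
grip_width: 1.001
grip_force: 0.0
```

```bash
python3 - <<'E'
from h import *
P=wpose(); im=save('wrist','w2'); print(env.state()['t'],P[0]); print(wproj((.506,-.186,.076),P),wproj((.506,-.186,.132),P))
np.savez('P2.npz',p=P[0],R=P[1])
b=cv2.imread('pics/w1.png')
u,v=map(int,wproj((.506,-.186,.1),P))
c=lambda i,u,v:cv2.resize(i[v-50:v+50,u-66:u+67],(532,400),interpolation=cv2.INTER_CUBIC)
print(u,v)
cv2.imwrite('pics/c2.png',cv2.resize(np.hstack([c(im[:,:,::-1],u,v),cv2.resize(b[150:200,240:280],(320,400),interpolation=cv2.INTER_CUBIC)])[:, :],(800,376)))
E
```

```text
3.1 [ 0.50569001 -0.18406266  0.18972666]
(np.float64(259.93491909284114), np.float64(190.83931457342317)) (np.float64(260.1572913670751), np.float64(212.04699615437784))
260 198
```

View pics/c2.png

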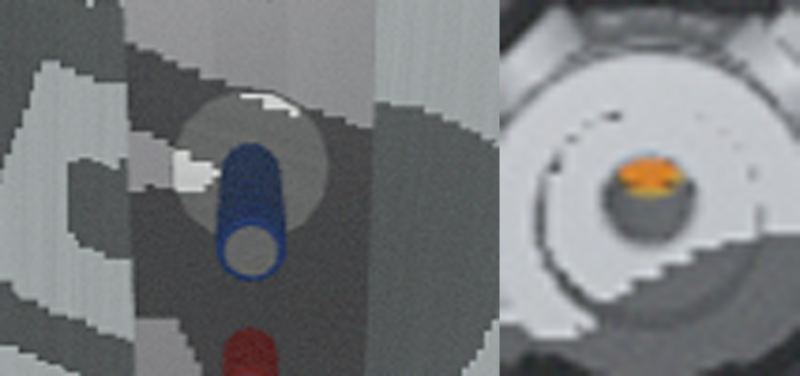

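The crop shows the collar centre at about (260.7,191.5) and the handle top at about (260.4,214.1). That puts the handle about 1 mm in x and 3 mm in y from the current TCP. On the right, the bore mouth is at about (259.4,176.2) in w1.

Call:
{"name": "send_rows", "arguments": {
  "plan": [
    [1,0.1,-0.3,-1,0,0,0],
    [1,0.1,-0.3,-4,0,0,0],
    [1,0.1,-0.3,-7,0,0,0],
    [1,0.1,-0.3,-9.3,0,0,0],
    [1,0.1,-0.3,-10.4,0,0,0],
    [1,0.1,-0.3,-10.4,0,0,0]
  ]
}}

```text
t: 3.7
tcp_pos: [0.5054, -0.1866, 0.0844]
eef_rot: [-3.138, -0.002, 1.625]
wrist_force: [0.8, 0.6, 0.0]
grip_width: 1.0
grip_force: 0.0
```

```bash
python3 - <<'E'
from h import *
for n,pts in (('P1.npz',[(259.4,176.2,.104),(259.4,176.2,.108)]),('P2.npz',[(260.7,191.5,.076),(260.4,214.1,.132)])):
    d=np.load(n);P=(d['p'],d['R'])
    for u,v,z in pts: print(n,wat_z(u,v,P,z))
s=env.state(); print(s['t'],s['tcp_pos'],Ro.from_euler('xyz',s['eef_rot']).as_matrix()[:,2],s['wrist_force'])
E
```

```text
P1.npz [0.49795373 0.16527792 0.104     ]
P1.npz [0.49789955 0.16619941 0.108     ]
P2.npz [ 0.50671651 -0.18657842  0.076     ]
P2.npz [ 0.50625583 -0.18755726  0.132     ]
3.7 [ 0.50538847 -0.18655095  0.08436089] [-0.00348308  0.00156206 -0.99999271] [0.75712654 0.58840622 0.04004791]
```

Call:
{"name": "send_rows", "arguments": {
  "plan": [
    [1,0.1,-0.05,0,0,0,0],
    [1,0.1,-0.05,0,0,0,0],
    [0.1,0.1,-0.05,0,0,0,0],
    [0.1,0.1,-0.05,0,0,0,0],
    [0.1,0.1,-0.05,0,0,0,0],
    [0,0.1,-0.05,0,0,0,0],
    [0,0.1,-0.05,0,0,0,0],
    [0,0.1,-0.05,0,0,0,0]
  ]
}}

```text
t: 4.5
tcp_pos: [0.5078, -0.1889, 0.0864]
eef_rot: [3.141, 0.0, 1.623]
wrist_force: [0.0, 0.2, 1.6]
grip_width: 0.149
grip_force: 58.4
```

Call:
{"name": "send_rows", "arguments": {
  "plan": [
    [0,0,0,1,0,0,0],
    [0,0,0,3,0,0,0],
    [0,0,0,5,0,0,0],
    [0,0,0,7,0,0,0],
    [0,0,0,10,0,0,0],
    [0,0,0,13,0,0,0],
    [0,0,0,13,0,0,0]
  ]
}}

```text
t: 5.2
tcp_pos: [0.5107, -0.19, 0.2222]
eef_rot: [3.133, 0.004, 1.623]
wrist_force: [1.1, -0.8, -0.2]
grip_width: 0.146
grip_force: 58.6
```

```bash
python3 - <<'E'
from h import *
for i in range(2):
    s=env.state(); print(s['t'],s['tcp_pos'],s['eef_rot'],s['wrist_force'],s['grip_width'],s['grip_force']); env.grab_frame('wrist')
E
```

```text
5.2 [ 0.51069513 -0.19003483  0.22216001] [3.13284955 0.00426643 1.62282954] [ 1.08470442 -0.79048817 -0.15580477] 0.14592383320235858 58.62994730472565
5.25 [ 0.50941229 -0.18950546  0.21951215] [3.13623137e+00 2.61996773e-03 1.62278281e+00] [ 0.28219314  0.03325505 -1.19722133] 0.1504279231715971 58.62830936908722
```

Call:
{"name": "send_rows", "arguments": {
  "plan": [
    [0,-0.1,3,0,0,0,0],
    [0,-0.2,7.4,0,0,0,0],
    [0,-0.4,12,0,0,0,0],
    [0,-0.5,16.6,0,0,0,0],
    [0,-0.7,21.2,0,0,0,0],
    [0,-0.8,25.8,0,0,0,0],
    [0,-0.9,30.4,0,0,0,0],
    [0,-1,34,0,0,0,0]
  ]
}}

```text
t: 6.1
tcp_pos: [0.4958, 0.1533, 0.2141]
eef_rot: [-3.138, 0.0, 1.624]
wrist_force: [0.5, -0.5, -0.9]
grip_width: 0.146
grip_force: 58.6
```

Call:
{"name": "send_rows", "arguments": {
  "plan": [
    [0,0,1,0,0,0,0],
    [0,0,1,0,0,0,0],
    [0,0,1,0,0,0,0],
    [0,0,1,0,0,0,0]
  ]
}}

```text
t: 6.5
tcp_pos: [0.4974, 0.1598, 0.2156]
eef_rot: [-3.14, 0.001, 1.621]
wrist_force: [-0.1, -0.2, -1.1]
grip_width: 0.146
grip_force: 58.6
```

```bash
python3 - <<'E'
from h import *
for i in range(2):
    s=env.state(); print(s['t'],s['tcp_pos'],s['eef_rot'],s['wrist_force'])
    P=wpose(); im=env.grab_frame('wrist')
np.savez('P3.npz',p=P[0],R=P[1])
cv2.imwrite('pics/w3.png',im[:,:,::-1])
sc=save('scene','s3'); tp=save('top','t3')
u,v=map(int,wproj((.498,.165,.114),P)); print(u,v, 'nose',wproj(P[0]+P[1]@[0,0,.0715],P),'collar top',wproj(P[0]+P[1]@[0,0,.0095],P))
cv2.imwrite('pics/c3.png',np.hstack([cv2.resize(im[v-40:v+60,u-40:u+40,::-1],(400,500),interpolation=cv2.INTER_CUBIC),cv2.resize(sc[185:285,355:435,::-1],(400,500),interpolation=cv2.INTER_CUBIC)]))
E
```

```text
6.5 [0.4974011  0.15982024 0.21561047] [-3.14036951e+00  8.07290589e-04  1.62137751e+00] [-0.06498621 -0.21315662 -1.14597844]
6.55 [0.49758792 0.15981173 0.21587558] [-3.14087538e+00  5.49327905e-04  1.62100670e+00] [-0.105757   -0.25317588 -0.58758128]
260 186 nose (np.float64(259.7222803695051), np.float64(203.3366951358307)) collar top (np.float64(260.0678659161843), np.float64(237.78446520637777))
```

View pics/c3.png

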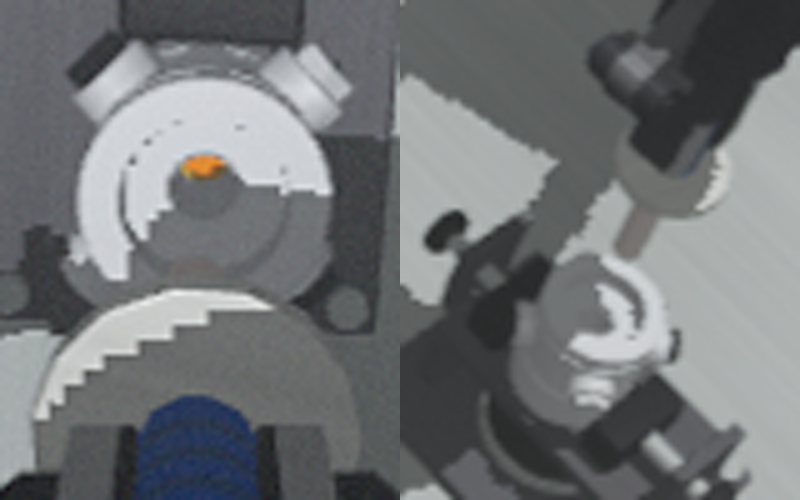

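The left half (wrist) shows the nose just below the collar at about (259,198), the bore mouth at (260.4,183), the rim centre at (260.5,186) and the collar centre at u≈258.9 with its top edge at v≈204. The right half (scene) shows the nose clear above the rim.

```bash
python3 - <<'E'
from h import *
d=np.load('P3.npz');P=(d['p'],d['R']);p=P[0]
print('bore',wat_z(260.4,183,P,.104),'rim',wat_z(260.5,186.2,P,.114))
zc=p[2]-.0155
for dy in (-.002,-.001,0,.001): # collar edge/nose top in image for ejector offset dy from TCP
    c=np.array([p[0]-.0005,p[1]+dy,0]); a=np.linspace(0,2*np.pi,73)
    e=lambda z,r:min(wproj(c+[r*np.cos(t),r*np.sin(t),z],P)[1] for t in a)
    print(dy,'collar',round(e(zc,.019),1),round(e(zc+.006,.019),1),'nose',round(e(zc-.051,.005),1),round(min(wproj(c+[0,.005*np.cos(t),zc-.051-.005*np.sin(t)],P)[1] for t in a),1))
print('collar x',wat_z(258.9,230,P,zc+.006)[0],'edges',[wat_z(u,228,P,zc+.003)[0] for u in (226.2,291.6)],'nose x',wat_z(259.2,198,P,zc-.05)[0])
b=cv2.imread('pics/w3.png'); g=cv2.cvtColor(b,cv2.COLOR_BGR2GRAY); print(g[190:210,259])
# bore-circle / rim fits
o=[(np.cos(t)*.022,np.sin(t)*.022) for t in np.linspace(0,2*np.pi,73)]
for z in (.108,.113,.118):
    us=np.array([wproj((.4985+x,.165+y,z),P) for x,y in o]); print(z,us.min(0),us.max(0))
E
```

```text
bore [0.49795399 0.165384   0.104     ] rim [0.49800525 0.16513225 0.114     ]
-0.002 collar 205.8 209.3 nose 201.5 201.2
-0.001 collar 204.1 207.6 nose 200.2 199.9
0 collar 202.4 205.8 nose 198.9 198.6
0.001 collar 200.7 204.1 nose 197.7 197.4
collar x 0.4966862752656249 edges [np.float64(0.47812156291928315), np.float64(0.515263839474212)] nose x 0.4968320696491766
[113 112 112 114 115 113 116 107 107 104 108 107 108 111 218 208 201 203
 204 206]
0.108 [235.8284293  159.71176374] [286.20227968 208.43545849]
0.113 [235.39083351 160.7330507 ] [286.71674584 210.31549886]
0.118 [234.93680002 161.79545135] [287.25047193 212.26468122]
```

Call:
{"name": "send_rows", "arguments": {
  "plan": [
    [0,0.1,0,-1,0,0,0],
    [0,0.1,0,-2,0,0,0],
    [0,0.1,0,-2.8,0,0,0],
    [0,0.1,0,-3.2,0,0,0],
    [0,0.1,0,-3.2,0,0,0],
    [0,0.1,0,-3.2,0,0,0]
  ]
}}

```text
t: 7.3
tcp_pos: [0.4986, 0.1613, 0.1842]
eef_rot: [-3.141, 0.0, 1.623]
wrist_force: [0.1, 0.2, -0.3]
grip_width: 0.15
grip_force: 58.6
```

```bash
python3 - <<'E'
from h import *
for i in range(3):
    P=wpose(); s=env.state(); im=env.grab_frame('wrist')
    print(s['t'],s['tcp_pos'],s['eef_rot'],s['wrist_force'])
np.savez('P4.npz',p=P[0],R=P[1])
cv2.imwrite('pics/w4.png',im[:,:,::-1]); tp=save('top','t4'); sc=save('scene','s4')
u,v=map(int,wproj((.498,.165,.114),P)); print(u,v)
sm=im[v-40:v+35,u-50:u+50,::-1]
sm=cv2.convertScaleAbs(sm,alpha=1.5,beta=-60)
a=cv2.resize(sm,(800,600),interpolation=cv2.INTER_CUBIC); cv2.imwrite('pics/c4.png',a)
E
```

```text
7.3 [0.49863691 0.1612972  0.18416915] [-3.14136650e+00  1.09600217e-04  1.62300988e+00] [ 0.10298597  0.2124503  -0.31884055]
7.35 [0.4989001  0.16138132 0.18453615] [ 3.14112461e+00 -6.61595020e-05  1.62297957e+00] [-0.10819014  0.42494043 -1.12189827]
7.4 [0.49899315 0.16138835 0.18472292] [ 3.14081834e+00 -1.43347300e-04  1.62293249e+00] [-0.11767894  0.56180489 -1.53014415]
258 199
```

View pics/c4.png

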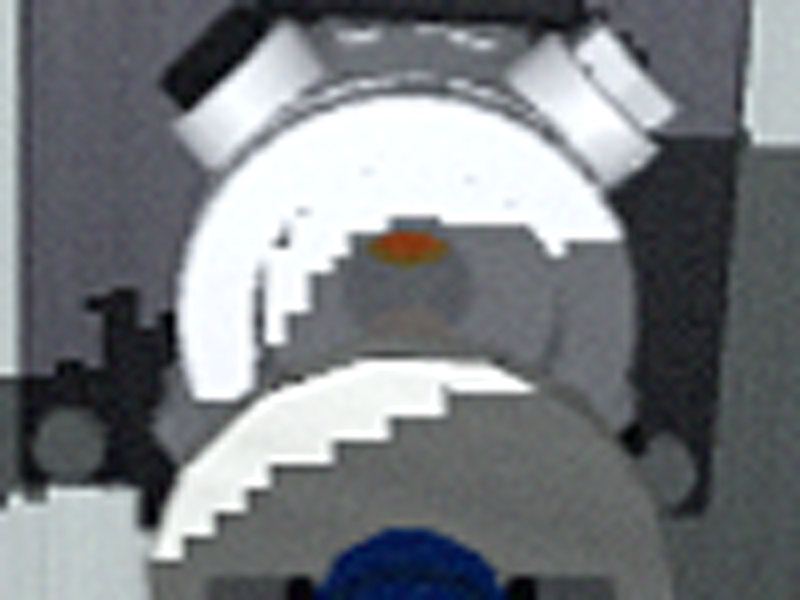

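The crop (8x) shows the bore centre at about (258.5,194.1), the rim centre at u≈258.4, the nose's upper edge at about (259,197) and the collar centre at u≈258.6. So x is aligned and the nose is a few mm short in y.

```bash
python3 - <<'E'
from h import *
d=np.load('P4.npz');P=(d['p'],d['R']);p=P[0]; zc=p[2]-.0162
for rz in (.110,.114,.118): print(rz,'bore y',wat_z(258.5,194.1,P,rz-.01)[:2],'rim u',[wproj((.498-.022,.165,rz),P)[0],wproj((.498+.022,.165,rz),P)[0]],'rim far v',wproj((.498,.165+.022,rz),P)[1],'bore far v',wproj((.498,.171,rz-.01),P)[1])
a=np.linspace(0,2*np.pi,73)
for dy in (0,.001,.002): print(dy,'nose v',min(wproj(p+[0,dy+.005*np.cos(t),zc-.051-p[2]+.005*np.sin(t)],P)[1] for t in a),'collar v',wproj([p[0],p[1]+dy+.019,zc],P)[1])
# tilt in scene s3
d=np.load('P3.npz');q=d['p'];zc=q[2]-.0162
for n,z in (('collar top',zc+.006),('collar bot',zc),('nosec',zc-.051)):
    u,v=proj('scene',[q[0],q[1],z]); print(n,(u-355+.5)*5+400,(v-185+.5)*5)
b=cv2.imread('pics/s3.png'); c=cv2.resize(b[210:250,390:440],(800,640),interpolation=cv2.INTER_NEAREST)[:600]; cv2.imwrite('pics/c5.png',c)
E
```

```text
0.11 bore y [0.49794575 0.16475324] rim u [np.float64(229.9367284018684), np.float64(287.1547789054231)] rim far v 169.35123519437516 bore far v 186.5518628317853
0.114 bore y [0.49788497 0.16593325] rim u [np.float64(229.45040224051252), np.float64(287.64044636182075)] rim far v 170.45510312886566 bore far v 187.88039256243508
0.118 bore y [0.49782419 0.16711327] rim u [np.float64(228.9478403873829), np.float64(288.14222292695297)] rim far v 171.59928648061475 bore far v 189.25391999249376
0 nose v 198.46073476773074 collar v 202.082208340663
0.001 nose v 197.17819111097978 collar v 200.39028940502163
0.002 nose v 195.89224726940418 collar v 198.69222254099367
collar top 665.3234794067572 163.22957898360073
collar bot 660.3323845095317 172.72573651872023
nosec 620.4173759746868 248.66883454982286
```

View pics/c5.png

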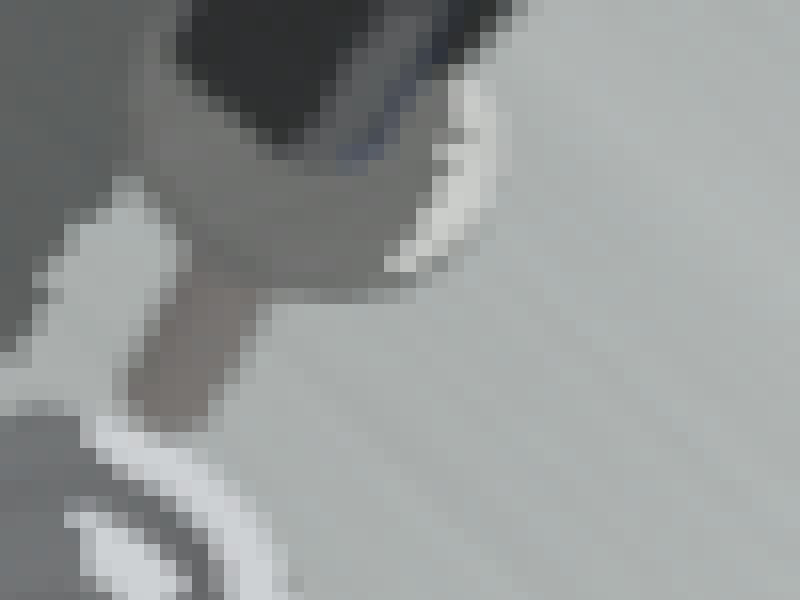

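The stem shows no tilt in the scene view: its edges are parallel to the predicted vertical axis. I correct laterally and feel down.

Call:
{"name": "send_rows", "arguments": {
  "plan": [
    [0,-0.04,0.12,0,0,0,0],
    [0,-0.04,0.24,0,0,0,0],
    [0,-0.04,0.24,-0.1,0,0,0],
    [0,-0.04,0.24,-0.2,0,0,0],
    [0,-0.04,0.24,-0.3,0,0,0],
    [0,-0.04,0.24,-0.4,0,0,0],
    [0,-0.04,0.24,-0.4,0,0,0]
  ]
}}

```text
t: 8.25
tcp_pos: [0.4981, 0.1635, 0.18]
eef_rot: [-3.141, 0.0, 1.623]
wrist_force: [-0.7, -0.3, -1.3]
grip_width: 0.144
grip_force: 58.6
```

Call:
{"name": "send_rows", "arguments": {
  "plan": [
    [0,0,0,-0.07,0,0,0],
    [0,0,0,-0.14,0,0,0],
    [0,0,0,-0.21,0,0,0],
    [0,0,0,-0.28,0,0,0]
  ]
}}

```text
t: 8.65
tcp_pos: [0.4983, 0.1636, 0.1775]
eef_rot: [3.142, 0.0, 1.623]
wrist_force: [-0.1, 0.1, -0.2]
grip_width: 0.143
grip_force: 58.6
```

Call:
{"name": "send_rows", "arguments": {
  "plan": [
    [0,0,0,-0.07,0,0,0],
    [0,0,0,-0.14,0,0,0],
    [0,0,0,-0.21,0,0,0],
    [0,0,0,-0.28,0,0,0]
  ]
}}

```text
t: 9.05
tcp_pos: [0.4983, 0.1636, 0.1746]
eef_rot: [-3.142, -0.0, 1.623]
wrist_force: [-0.2, 0.7, -0.4]
grip_width: 0.148
grip_force: 58.6
```

Call:
{"name": "send_rows", "arguments": {
  "plan": [
    [0,0,0,-0.07,0,0,0],
    [0,0,0,-0.14,0,0,0],
    [0,0,0,-0.21,0,0,0],
    [0,0,0,-0.28,0,0,0]
  ]
}}

```text
t: 9.45
tcp_pos: [0.4982, 0.1636, 0.1718]
eef_rot: [-3.142, 0.0, 1.623]
wrist_force: [0.2, 0.8, -1.3]
grip_width: 0.147
grip_force: 58.6
```

Call:
{"name": "send_rows", "arguments": {
  "plan": [
    [0,0,0,-0.08,0,0,0],
    [0,0,0,-0.16,0,0,0],
    [0,0,0,-0.24,0,0,0],
    [0,0,0,-0.32,0,0,0]
  ]
}}

```text
t: 9.85
tcp_pos: [0.4983, 0.1636, 0.1686]
eef_rot: [-3.142, 0.0, 1.623]
wrist_force: [0.2, -0.5, -1.7]
grip_width: 0.143
grip_force: 58.6
```

Call:
{"name": "send_rows", "arguments": {
  "plan": [
    [0,0,0,-0.08,0,0,0],
    [0,0,0,-0.16,0,0,0],
    [0,0,0,-0.24,0,0,0],
    [0,0,0,-0.32,0,0,0],
    [0,0,0,-0.4,0,0,0]
  ]
}}

```text
t: 10.35
tcp_pos: [0.4983, 0.1636, 0.1646]
eef_rot: [3.142, -0.0, 1.623]
wrist_force: [0.0, -0.1, -0.0]
grip_width: 0.146
grip_force: 58.6
```

The nose is in the bore with no resistance. I continue down to just above the earliest possible seat contact.

Call:
{"name": "send_rows", "arguments": {
  "plan": [
    [0,0,0,-0.15,0,0,0],
    [0,0,0,-0.3,0,0,0],
    [0,0,0,-0.45,0,0,0],
    [0,0,0,-0.6,0,0,0],
    [0,0,0,-0.75,0,0,0],
    [0,0,0,-0.9,0,0,0],
    [0,0,0,-1,0,0,0],
    [0,0,0,-1.1,0,0,0]
  ]
}}

```text
t: 11.15
tcp_pos: [0.4982, 0.1636, 0.1536]
eef_rot: [-3.142, 0.0, 1.623]
wrist_force: [-0.5, 0.1, -0.2]
grip_width: 0.147
grip_force: 58.6
```

Call:
{"name": "send_rows", "arguments": {
  "plan": [
    [0,0,0,-0.06,0,0,0],
    [0,0,0,-0.12,0,0,0],
    [0,0,0,-0.18,0,0,0],
    [0,0,0,-0.24,0,0,0]
  ]
}}

```text
t: 11.55
tcp_pos: [0.4983, 0.1636, 0.1513]
eef_rot: [3.142, -0.0, 1.623]
wrist_force: [0.3, 0.7, -1.2]
grip_width: 0.146
grip_force: 58.6
```

Call:
{"name": "send_rows", "arguments": {
  "plan": [
    [0,0,0,-0.06,0,0,0],
    [0,0,0,-0.12,0,0,0],
    [0,0,0,-0.18,0,0,0],
    [0,0,0,-0.24,0,0,0]
  ]
}}

```text
t: 11.95
tcp_pos: [0.4983, 0.1636, 0.1488]
eef_rot: [3.142, 0.0, 1.623]
wrist_force: [-0.6, 0.1, -0.9]
grip_width: 0.147
grip_force: 58.6
```

Call:
{"name": "send_rows", "arguments": {
  "plan": [
    [0,0,0,-0.06,0,0,0],
    [0,0,0,-0.12,0,0,0],
    [0,0,0,-0.18,0,0,0],
    [0,0,0,-0.24,0,0,0]
  ]
}}

```text
t: 12.35
tcp_pos: [0.4983, 0.1636, 0.1465]
eef_rot: [3.142, -0.0, 1.623]
wrist_force: [0.6, -0.4, -1.3]
grip_width: 0.147
grip_force: 58.6
```

Call:
{"name": "send_rows", "arguments": {
  "plan": [
    [0,0,0,-0.06,0,0,0],
    [0,0,0,-0.12,0,0,0],
    [0,0,0,-0.18,0,0,0],
    [0,0,0,-0.24,0,0,0]
  ]
}}

```text
t: 12.75
tcp_pos: [0.4982, 0.1636, 0.144]
eef_rot: [-3.142, -0.0, 1.623]
wrist_force: [0.5, 0.4, -0.6]
grip_width: 0.147
grip_force: 58.6
```

Call:
{"name": "send_rows", "arguments": {
  "plan": [
    [0,0,0,-0.06,0,0,0],
    [0,0,0,-0.12,0,0,0],
    [0,0,0,-0.18,0,0,0],
    [0,0,0,-0.24,0,0,0]
  ]
}}

```text
t: 13.15
tcp_pos: [0.4985, 0.1637, 0.1422]
eef_rot: [3.141, -0.0, 1.623]
wrist_force: [-1.2, 0.3, 4.7]
grip_width: 0.149
grip_force: 59.1
```

I've reached the seat (about 5 N). Now I press slowly and evenly.

Call:
{"name": "send_rows", "arguments": {
  "plan": [
    [0,0,0,-0.06,0,0,0],
    [0,0,0,-0.12,0,0,0],
    [0,0,0,-0.18,0,0,0],
    [0,0,0,-0.24,0,0,0]
  ]
}}

```text
t: 13.55
tcp_pos: [0.4993, 0.164, 0.1409]
eef_rot: [3.139, -0.001, 1.623]
wrist_force: [-1.5, -0.1, 6.9]
grip_width: 0.141
grip_force: 59.5
```

Call:
{"name": "send_rows", "arguments": {
  "plan": [
    [0,0,0,-0.06,0,0,0],
    [0,0,0,-0.12,0,0,0],
    [0,0,0,-0.18,0,0,0],
    [0,0,0,-0.24,0,0,0]
  ]
}}

```text
t: 13.95
tcp_pos: [0.4993, 0.1639, 0.1387]
eef_rot: [3.139, -0.001, 1.623]
wrist_force: [-1.1, -0.0, 8.8]
grip_width: 0.149
grip_force: 59.6
```

Call:
{"name": "send_rows", "arguments": {
  "plan": [
    [0,0,0,-0.06,0,0,0],
    [0,0,0,-0.12,0,0,0],
    [0,0,0,-0.18,0,0,0],
    [0,0,0,-0.24,0,0,0]
  ]
}}

```text
t: 14.35
tcp_pos: [0.4993, 0.164, 0.1367]
eef_rot: [3.139, -0.001, 1.623]
wrist_force: [-2.5, -0.2, 10.3]
grip_width: 0.151
grip_force: 59.7
```

Call:
{"name": "send_rows", "arguments": {
  "plan": [
    [0,0,0,-0.06,0,0,0],
    [0,0,0,-0.12,0,0,0],
    [0,0,0,-0.18,0,0,0],
    [0,0,0,-0.24,0,0,0]
  ]
}}

```text
t: 14.75
tcp_pos: [0.4992, 0.164, 0.1344]
eef_rot: [3.139, -0.001, 1.623]
wrist_force: [-3.3, -0.6, 11.3]
grip_width: 0.148
grip_force: 59.9
```

Call:
{"name": "send_rows", "arguments": {
  "plan": [
    [0,-0.02,0,-0.06,0,0,0],
    [0,-0.04,0,-0.12,0,0,0],
    [0,-0.06,-0.01,-0.18,0,0,0],
    [0,-0.08,-0.02,-0.24,0,0,0]
  ]
}}

```text
t: 15.15
tcp_pos: [0.4988, 0.1639, 0.1324]
eef_rot: [3.139, -0.001, 1.623]
wrist_force: [-3.1, 0.3, 11.3]
grip_width: 0.148
grip_force: 60.1
```

Call:
{"name": "send_rows", "arguments": {
  "plan": [
    [0,0,0,-0.06,0,0,0],
    [0,0,0,-0.12,0,0,0],
    [0,0,0,-0.18,0,0,0]
  ]
}}

```text
t: 15.45
tcp_pos: [0.4978, 0.1634, 0.1278]
eef_rot: [3.141, 0.0, 1.623]
wrist_force: [1.0, -0.9, 0.1]
grip_width: 0.149
grip_force: 58.6
```

The seat has dropped and the force is gone. I lower gently until the collar sits on the rim.

Call:
{"name": "send_rows", "arguments": {
  "plan": [
    [0,0,0,-0.03,0,0,0],
    [0,0,0,-0.06,0,0,0],
    [0,0,0,-0.09,0,0,0],
    [0,0,0,-0.12,0,0,0]
  ]
}}

```text
t: 15.85
tcp_pos: [0.4978, 0.1634, 0.1269]
eef_rot: [3.141, 0.0, 1.623]
wrist_force: [0.8, -0.7, 2.7]
grip_width: 0.143
grip_force: 58.9
```

Call:
{"name": "send_rows", "arguments": {
  "plan": [
    [0,0,0,-0.03,0,0,0],
    [0,0,0,-0.06,0,0,0],
    [0,0,0,-0.09,0,0,0]
  ]
}}

```text
t: 16.15
tcp_pos: [0.4978, 0.1634, 0.1269]
eef_rot: [3.141, 0.0, 1.623]
wrist_force: [-1.7, -1.7, 8.7]
grip_width: 0.146
grip_force: 59.2
```

Call:
{"name": "send_rows", "arguments": {
  "plan": [
    [0,0,0,-0.03,0,0,0],
    [0,0,0,-0.05,0,0,0],
    [0,0,0,-0.05,0,0,0],
    [0,0,0,-0.05,0,0,0],
    [0,0,0,-0.05,0,0,0]
  ]
}}

```text
t: 16.65
tcp_pos: [0.4978, 0.1634, 0.1269]
eef_rot: [3.141, 0.0, 1.623]
wrist_force: [-1.6, -2.1, 9.7]
grip_width: 0.15
grip_force: 59.3
```

```bash
python3 - <<'E'
from h import *
sc=save('scene','s6');a=cv2.imread('pics/s3.png')
print([(c,[(round(r['score'],2),r['box']) for r in env.cut_out('scene','dish')[:2]]) for c in ('scene',)])
f=lambda i:cv2.resize(i[200:320,335:435],(400,480),interpolation=cv2.INTER_CUBIC)
cv2.imwrite('pics/c6.png',np.hstack([f(a),f(sc[:,:,::-1])]))
print(env.state()['wrist_force'],env.state()['tcp_pos'])
E
```

```text
[('scene', [(0.61, [344.9, 230.2, 78.2, 79.0])])]
[-2.37947427 -1.86223797  9.60881505] [0.49783584 0.16338949 0.12687205]
```

View pics/c6.png

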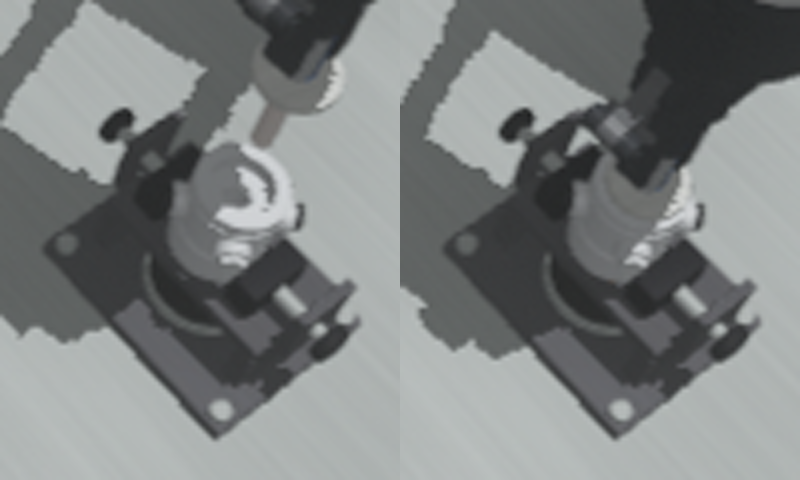

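The right half shows the collar seated on the body's rim, with a steady reaction of about 10 N and no further travel. I draw it out straight up.

Call:
{"name": "send_rows", "arguments": {
  "plan": [
    [0,0,0,0.4,0,0,0],
    [0,0,0,1.2,0,0,0],
    [0,0,0,2.2,0,0,0],
    [0,0,0,3.4,0,0,0],
    [0,0,0,4.8,0,0,0],
    [0,0,0,6.4,0,0,0],
    [0,0,0,8,0,0,0],
    [0,0,0,9.4,0,0,0]
  ]
}}

```text
t: 17.55
tcp_pos: [0.4965, 0.1636, 0.2209]
eef_rot: [-3.14, -0.0, 1.623]
wrist_force: [-0.8, 0.3, -0.6]
grip_width: 0.146
grip_force: 58.8
```

Call:
{"name": "send_rows", "arguments": {
  "plan": [
    [0,0,0,0,0,0,0],
    [0,0,0,0,0,0,0],
    [0,0,0,0,0,0,0]
  ]
}}

```text
t: 17.85
tcp_pos: [0.4966, 0.1633, 0.2183]
eef_rot: [-3.139, 0.0, 1.623]
wrist_force: [0.3, -0.4, 0.3]
grip_width: 0.149
grip_force: 58.8
```

```bash
python3 - <<'E'
from h import *
P=wpose(); s=env.state(); im=env.grab_frame('wrist'); print(s['t'],s['tcp_pos'],s['wrist_force'],P[1][:,1])
cv2.imwrite('pics/w7.png',im[:,:,::-1]); sc=save('scene','s7')
d=np.load('P3.npz');P3=(d['p'],d['R'])
u,v=map(int,wproj((.498,.165,.11),P))
a=cv2.resize(im[v-40:v+60,u-40:u+40,::-1],(400,500),interpolation=cv2.INTER_CUBIC)
cv2.imwrite('pics/c7.png',np.hstack([a,cv2.resize(sc[195:320,340:440,::-1],(400,500),interpolation=cv2.INTER_CUBIC)])); print(u,v)
E
```

```text
17.85 [0.4965681  0.16327479 0.21832951] [ 0.32265004 -0.43779408  0.29287283] [ 0.99864386  0.05201897 -0.00211189]
261 188
```

View pics/c7.png

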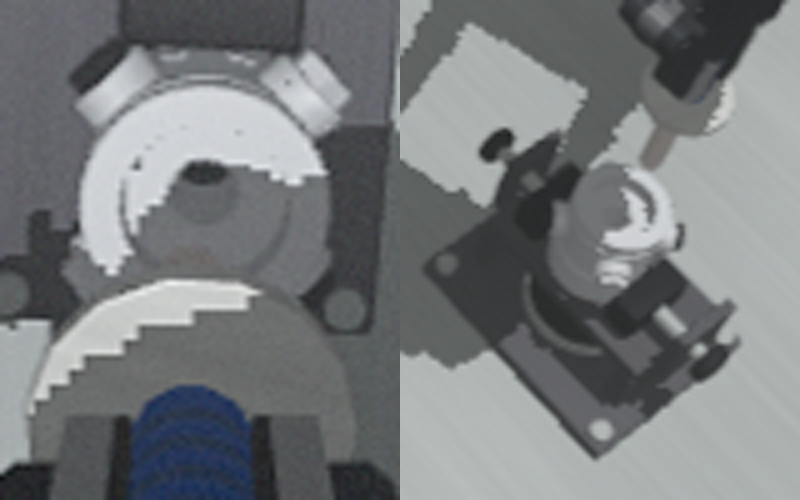

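The bore now shows dark with no brass in it, and the ejector sits unchanged in the grip. I carry it back to the block.

Call:
{"name": "send_rows", "arguments": {
  "plan": [
    [0,0.1,-3,0,0,0,0],
    [0,0.2,-7.4,0,0,0,0],
    [0,0.4,-12,0,0,0,0],
    [0,0.5,-16.6,0,0,0,0],
    [0,0.7,-21.2,-0.5,0,0,0],
    [0,0.8,-25.8,-1,0,0,0],
    [0,0.9,-30.4,-1.5,0,0,0],
    [0,1,-34,-2,0,0,0]
  ]
}}

```text
t: 18.75
tcp_pos: [0.5067, -0.1789, 0.1984]
eef_rot: [-3.141, -0.0, 1.622]
wrist_force: [0.4, 0.7, -2.2]
grip_width: 0.146
grip_force: 58.8
```

Call:
{"name": "send_rows", "arguments": {
  "plan": [
    [0,0,-1.2,-1,0,0,0],
    [0,0,-1.2,-2.5,0,0,0],
    [0,0,-1.2,-3.5,0,0,0],
    [0,0,-1.2,-3.5,0,0,0],
    [0,0,-1.2,-3.5,0,0,0],
    [0,0,-1.2,-3.5,0,0,0],
    [0,0,-1.2,-3.5,0,0,0]
  ]
}}

```text
t: 19.45
tcp_pos: [0.5081, -0.1881, 0.1652]
eef_rot: [3.14, 0.001, 1.624]
wrist_force: [-0.1, 0.2, -0.1]
grip_width: 0.149
grip_force: 58.8
```

```bash
python3 - <<'E'
from h import *
for i in range(2):
    P=wpose(); s=env.state(); im=env.grab_frame('wrist'); print(s['t'],s['tcp_pos'],s['wrist_force'],s['eef_rot'])
u,v=map(int,wproj((.507,-.187,.07),P)); print(u,v)
cv2.imwrite('pics/c8.png',cv2.resize(cv2.convertScaleAbs(im[v-50:v+40,u-60:u+60,::-1],alpha=1.6,beta=-30),(800,600),interpolation=cv2.INTER_CUBIC))
E
```

```text
19.45 [ 0.50814339 -0.1880622   0.1651645 ] [-0.13990095  0.23278257 -0.13652639] [3.14018565e+00 6.38041822e-04 1.62400351e+00]
19.5 [ 0.50808263 -0.18822486  0.16514402] [-1.68454084  0.75113064 -0.68788381] [3.14016716e+00 6.37558267e-04 1.62366845e+00]
258 192
```

View pics/c8.png

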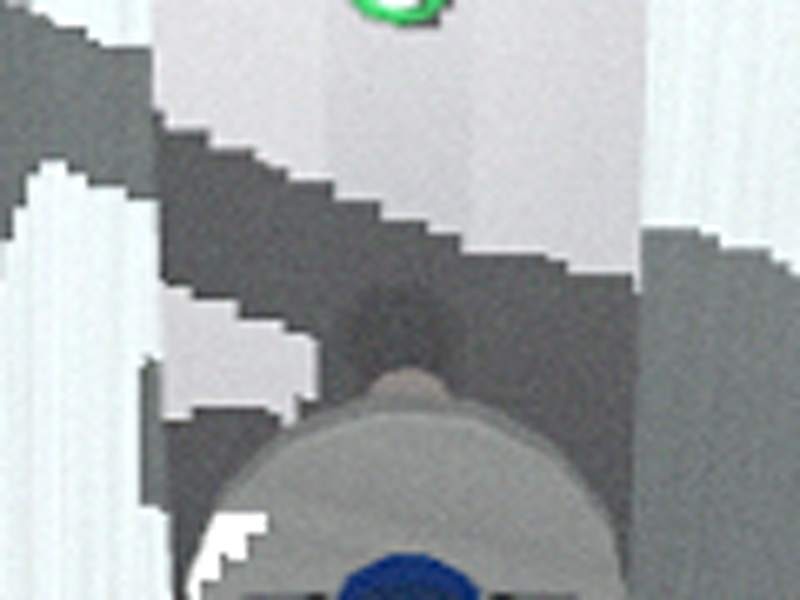

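The crop shows the hole at about (405,328) and the nose at x≈409 right in front of it. After allowing for depth, they are aligned within about 0.5 mm.

Call:
{"name": "send_rows", "arguments": {
  "plan": [
    [0,-0.04,0,-0.5,0,0,0],
    [0,-0.04,0,-1,0,0,0],
    [0,-0.04,0,-1.5,0,0,0],
    [0,-0.04,0,-1.8,0,0,0],
    [0,-0.04,0,-2,0,0,0],
    [0,-0.04,0,-2.2,0,0,0],
    [0,-0.04,0,-2.4,0,0,0],
    [0,-0.04,0,-2.6,0,0,0]
  ]
}}

```text
t: 20.35
tcp_pos: [0.5072, -0.1886, 0.1382]
eef_rot: [3.141, 0.0, 1.623]
wrist_force: [-0.1, 0.1, -0.6]
grip_width: 0.144
grip_force: 58.8
```

Call:
{"name": "send_rows", "arguments": {
  "plan": [
    [0,0,0,-0.15,0,0,0],
    [0,0,0,-0.3,0,0,0],
    [0,0,0,-0.45,0,0,0],
    [0,0,0,-0.6,0,0,0]
  ]
}}

```text
t: 20.75
tcp_pos: [0.5071, -0.1886, 0.1322]
eef_rot: [3.142, 0.0, 1.623]
wrist_force: [-0.2, 0.2, -0.6]
grip_width: 0.147
grip_force: 58.8
```

It's in the hole with no resistance, so I carry on down.

Call:
{"name": "send_rows", "arguments": {
  "plan": [
    [0,0,0,-0.6,0,0,0],
    [0,0,0,-1.2,0,0,0],
    [0,0,0,-1.8,0,0,0],
    [0,0,0,-2.4,0,0,0],
    [0,0,0,-3,0,0,0],
    [0,0,0,-3.5,0,0,0],
    [0,0,0,-3.9,0,0,0],
    [0,0,0,-4.2,0,0,0]
  ]
}}

```text
t: 21.55
tcp_pos: [0.5069, -0.1885, 0.0898]
eef_rot: [-3.141, -0.0, 1.623]
wrist_force: [0.3, -0.4, -1.6]
grip_width: 0.149
grip_force: 58.8
```

Call:
{"name": "send_rows", "arguments": {
  "plan": [
    [0,0,0,-0.06,0,0,0],
    [0,0,0,-0.12,0,0,0],
    [0,0,0,-0.18,0,0,0],
    [0,0,0,-0.24,0,0,0]
  ]
}}

```text
t: 21.95
tcp_pos: [0.5073, -0.1887, 0.0881]
eef_rot: [3.141, 0.0, 1.623]
wrist_force: [0.0, 0.6, -1.2]
grip_width: 0.149
grip_force: 58.8
```

Call:
{"name": "send_rows", "arguments": {
  "plan": [
    [0,0,0,-0.04,0,0,0],
    [0,0,0,-0.08,0,0,0],
    [0,0,0,-0.12,0,0,0],
    [0,0,0,-0.16,0,0,0]
  ]
}}

```text
t: 22.35
tcp_pos: [0.5071, -0.1886, 0.0864]
eef_rot: [3.142, 0.0, 1.623]
wrist_force: [-1.3, 0.7, 3.0]
grip_width: 0.144
grip_force: 59.0
```

Call:
{"name": "send_rows", "arguments": {
  "plan": [
    [0,0,0,-0.03,0,0,0],
    [0,0,0,-0.06,0,0,0],
    [0,0,0,-0.09,0,0,0]
  ]
}}

```text
t: 22.65
tcp_pos: [0.5071, -0.1886, 0.0864]
eef_rot: [-3.142, 0.0, 1.623]
wrist_force: [-4.2, 2.1, 8.8]
grip_width: 0.147
grip_force: 59.7
```

It's home: the collar stopped at the same height where it was picked up. I ease off, release and retreat.

Call:
{"name": "send_rows", "arguments": {
  "plan": [
    [0,0,0,0.08,0,0,0],
    [0.5,0,0,0.08,0,0,0],
    [1,0,0,0.08,0,0,0],
    [1,0,0,0.08,0,0,0],
    [1,0,0,0.08,0,0,0],
    [1,0,0,0.08,0,0,0],
    [1,0,0,0.08,0,0,0],
    [1,0,0,0.08,0,0,0]
  ]
}}

```text
t: 23.45
tcp_pos: [0.5071, -0.1886, 0.0862]
eef_rot: [3.142, 0.0, 1.623]
wrist_force: [0.0, -0.1, 0.1]
grip_width: 1.003
grip_force: 0.0
```

Call:
{"name": "send_rows", "arguments": {
  "plan": [
    [1,0,0,1,0,0,0],
    [1,0,0,3,0,0,0],
    [1,0,0,6,0,0,0],
    [1,0,0,9.5,0,0,0],
    [1,0,0,13,0,0,0],
    [1,0,0,16,0,0,0],
    [1,0,0,16,0,0,0],
    [1,0,0,16,0,0,0]
  ]
}}

```text
t: 24.25
tcp_pos: [0.5076, -0.1888, 0.2478]
eef_rot: [3.139, 0.001, 1.623]
wrist_force: [0.1, 0.7, -0.6]
grip_width: 0.994
grip_force: 0.0
```

```bash
python3 - <<'E'
from h import *
P=wpose(); w=save('wrist','w9'); sc=save('scene','s9'); s=env.state(); print(s['t'],s['tcp_pos'],s['wrist_force'],s['grip_width'])
u,v=map(int,wproj((.507,-.187,.1),P))
f=lambda i:cv2.resize(i[:,:,::-1],(400,400),interpolation=cv2.INTER_CUBIC)
cv2.imwrite('pics/c9.png',np.hstack([f(w[v-40:v+40,u-40:u+40]),f(sc[100:340,200:440])]))
E
```

```text
24.35 [ 0.50625931 -0.18823848  0.24515794] [-0.91553998 -0.04730676 -0.45735807] 1.0003287531774414
```

View pics/c9.png

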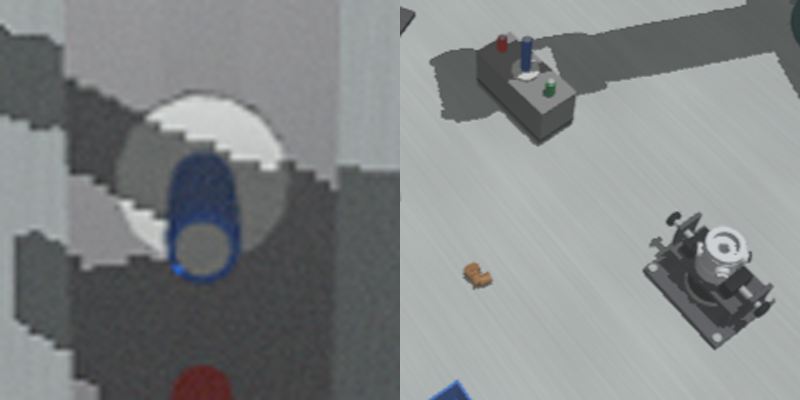

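The ejector stands upright in its hole with its collar on the block. The gripper is clear, and the stand and swivel are undisturbed.

```bash
python3 -c "
from workcell import env
print(env.sign_off())"
```

```text
the job is handed in; nothing more can be done
None
```

The seat was pressed out slowly (about 12 N at most), the ejector's collar rested on the body's rim at about 10 N, the ejector is back home in its hole and released, and the job was handed in at about 24 s; I confirmed the drop from the force loss and the empty bore, not by seeing the seat in the dish.

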